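# Stock the microscope service caddy

### The arm

A 7-joint arm with a two-finger parallel gripper is mounted at the origin on a cart in front of the work surface, level with it; the furniture and walls round the work are solid. World frame = base frame: x ahead of the robot, y to its left, z up, the work surface at z = 0. Lengths are in m, angles in rad, forces in N, time in s.
With the tool pointing down it reaches from about 0.4 to 0.875 m from the base axis. Payload 19.3 kg.
Tool frame: the origin (TCP) lies on the centre line of the jaws, within the pads' length; the fingertips stand 14 mm ahead of it and the grasp point (between the pads) lies 5 mm behind it (bot.tip_extent is the distance from the TCP to the fingertips, in m); z points along the fingers, y is the line along which they close (so a half turn about z gives the same grasp; the last joint's range is limited). The gripper opens to 85 mm and grips with 20 to 120 N. Pads are 22 mm wide; open, the fingers measure 114 mm over their backs; the gripper's body (76 mm by 85 mm) begins 54 mm behind the grasp point. The pads swing forward as they close: fully open they stand 13 mm farther back than shut.
Start: joints at [1.036, 0.521, -0.036, 1.599, 0.021, 1.021, -0.113], TCP at [0.28, -0.559, 0.245] pointing down, gripper open.
Joint ranges: [-2.91, 2.91], [-0.3, 2.13], [-1.5, 1.42], [0.17, 2.43], [-1.26, 4.41], [0.16, 1.93], [-2.52, 2.52]. Speed limits (rad/s): [1.89, 1.89, 2.39, 2.39, 3.01, 3.01, 3.01].

### API

Orientations are given as [roll, pitch, yaw] about the fixed x, y, z axes, in that order (R = Rz(yaw) Ry(pitch) Rx(roll)).
In Python, from workcell import monitor, grab_frame, camera_model, bot gives the robot as it stands.
- The arm moves only by the tool move_arm, never from a script. Its argument "moves" is a list of rows, each a list of 4 numbers: the shift along the world's x, y, z in mm, then the turn about the world's z in rad. A call has 1 to 12 rows; each row is the pose to reach, as a shift and turn from the pose commanded when the call began; what a row does not reach only later rows make up. A row lasts 1/8 s, in which the tool goes at most 62.5 mm and 10.7 degrees, less where a joint would pass 70% of its speed; a pose out of reach is approached as far as the arm can. A call with a gripper value outside its range is refused whole. "gripper" is the opening, from 0 (shut) to 1 (fully open), set as the call begins (left out, the last holds). The fingers move at their own pace and stop on an object; "newtons" is the grip in N (left out, the last holds). Time passes only in rows, so rows that repeat a pose let the fingers close. It gives the time, the measured TCP pose, the force, the opening and the grip force at its end, in the units of the state.
- monitor.observe(): the state, without advancing time (a new reading comes with each control period).
- grab_frame(name): name is "scene" or "top" or "wrist"; returns the picture (400x640x3 uint8, blue, green, red); there is no depth.
- camera_model(name): a dict with "vfov" (degrees; the focal length in pixels is half the picture's height over the tangent of half this angle, whatever the lens; pixels are square), "cx", "cy" (the principal point, pixels), "R" (3x3) and "t" (3): a world point X has camera coordinates R X + t; the wrist camera has in their place "T_tool_cam" (4x4, takes a point from camera to tool coordinates, whose origin is the TCP and whose axes are the flange's). Camera axes: x right, y down, z forward; pixel columns grow to the right and rows downward; lengths in m; the calibration is good to about 2 mm. A picture is of the moment at which its call begins: read the wrist's pose just before it. camera_model takes no time and is no camera call.
- bot.job_done(): hands the job in; it is judged then, once.
The state is a dict: "clock": time; "qpos": joint angles; "qd": joint speeds; "joint_efforts": joint torques, N m; "position": TCP position; "tool_rot": TCP orientation; "force": force on the tool from outside, world axes, zero at the start; "moment": the same for the moment, N m; "grip_width": finger opening in m; "finger_force": force on a finger pad.
Only numpy, scipy, OpenCV 4.12 (cv2) and the standard library are available. Lean on these libraries where they do the work, as an engineer would, in place of code of your own. Each camera call takes 0.05 s, during which the arm holds its last target. There are 200 camera calls.

### The job

Stock the white service caddy for the microscope: stand the small amber oil bottle in the smaller round pocket, the two-tone objective canister in the larger round pocket, and the low, flat spare-part carton in the oblong pocket, each upright and down on the floor of its pocket. The white plastic bottle and the taller carton do not belong in the caddy: leave them standing where they are.

Things in the scene. Friction and masses are not known exactly. Their poses are not given: they have to be found in the camera images.
- caddy: White shallow tray, 186 (its y) x 80 (its x) x 18 mm high, a flat lug 13 mm long at each end, with three grey inserts in a row along its y. Fixed. Origin: centre of its underside, on the desk; yaw within 0.2 rad of 0. A tall microscope stands just right of the work (x 0.33 to 0.63 m, y -0.27 to -0.03 m): pass in front of it, near the robot; a tall red box stands behind the work, from x 0.67 m.
- insert_small: Grey insert with the smaller round pocket, 38 mm in diameter. Block 74 (its x) x 60 (its y) x 15 mm, fixed in the caddy at the caddy's yaw, side by side with the other two (60 mm pitch, order varies). Origin: centre of its underside, 2 mm over the desk, below the pocket's centre. Pocket floor 3 mm above the origin, block top 15 mm; pocket 12 mm deep, mouth chamfered 2 mm.
- insert_large: Grey insert with the larger round pocket, 50 mm in diameter. Block 74 (its x) x 60 (its y) x 15 mm, fixed in the caddy at the caddy's yaw, side by side with the other two (60 mm pitch, order varies). Origin: centre of its underside, 2 mm over the desk, below the pocket's centre. Pocket floor 3 mm above the origin, block top 15 mm; pocket 12 mm deep, mouth chamfered 2 mm.
- insert_oblong: Grey insert with an oblong pocket, 64 mm along its x by 46 mm along its y. Block 74 (its x) x 60 (its y) x 15 mm, fixed in the caddy at the caddy's yaw, side by side with the other two (60 mm pitch, order varies). Origin: centre of its underside, 2 mm over the desk, below the pocket's centre. Pocket floor 3 mm above the origin, block top 15 mm; pocket 12 mm deep, mouth chamfered 2 mm.
- oil_dropper: Small amber oil bottle with a black screw cap, standing; body 26 mm in diameter up to 49 mm, cap 16 mm in diameter, 58 mm tall in all, 20 g. Origin: centre of its underside; z up. Loose. To go into the smaller round pocket.
- objective_canister: Cylindrical screw-cap canister of a spare objective, black lower half and cream upper half, 35 mm in diameter, 61 mm tall, 70 g, standing. Origin: centre of its underside; z up. Loose. To go into the larger round pocket.
- bulb_carton_2: Low pale-grey spare-part carton with a dark band, 31 mm (its x) x 51 mm (its y) x 34 mm high, 30 g. Origin: centre of its underside; z up; its yaw is within 0.4 rad of 0 at the start. Loose. To go into the oblong pocket with its 51 mm side along the pocket's 64 mm side, that is a quarter turn (either way) from the yaw of the insert.
- reagent_5: White plastic reagent bottle with a green screw cap, 38 mm in diameter, 72 mm tall, standing. Origin: centre of its underside. Loose; a look-alike that does not belong in the caddy: it stays where it stands.
- bulb_carton_1: Taller yellow-tan spare-part carton, 38 mm (its x) x 45 mm (its y) x 62 mm high, standing. Origin: centre of its underside. Loose; a look-alike that does not belong in the caddy: it stays where it stands.
There are look-alikes about, which are no part of the job. Leave any pink look-alike of the objective_canister alone.

How it is judged:
At the end, for the whole second after the job is handed in: Oil bottle in the smaller round pocket, canister in the larger round one, low carton in the oblong one: each within 14 mm of its centre, upright (0.12 rad), on the pocket floor (3.5 mm), at rest. The white bottle and the taller carton stand upright, at rest, within 20 mm of where they were (horizontal distance between oil_dropper and insert_small below 0.014 m and z of oil_dropper in the frame of insert_small between 0 and 0.0065 m and angle between each of oil_dropper, objective_canister, bulb_carton_2, reagent_5, bulb_carton_1's own z axis and vertical below 0.12 rad and linear speed of each of oil_dropper, objective_canister, bulb_carton_2, reagent_5, bulb_carton_1 below 0.02 m/s and angular speed of each of oil_dropper, objective_canister, bulb_carton_2 below 0.3 rad/s and horizontal distance between objective_canister and insert_large below 0.014 m and z of objective_canister in the frame of insert_large between 0 and 0.0065 m and horizontal distance between bulb_carton_2 and insert_oblong below 0.014 m and z of bulb_carton_2 in the frame of insert_oblong between 0 and 0.0065 m and distance of each of reagent_5, bulb_carton_1 from where it was at the start of the episode below 0.02 m); the robot touches nothing.
It also fails if it takes over 120 s, if anything falls off the work surface, if the arm or the gripper's body presses on something with over 40 N, if the wrist force passes 120 N, or if a joint passes its speed limit or range.

## Working session

There is one attempt and no reset: what is moved stays moved. The work goes in short steps, Python scripts to look and compute and a tool call to move; the robot and the scene stay as the last step left them, time stands still between calls to the robot, and variables do not carry over. Pictures are saved under pics/ and viewed, at most 14 in all, crops included, and the job is handed in when it is done.

Besides the shell and the picture viewer there is one more tool, called after ">>>" by a JSON object that holds its "fn" and its "kwargs". move_arm: Moves the arm, as the interface text tells. Its arguments: {"type":"object","properties":{"moves":{"type":"array","items":{"type":"array","items":{"type":"number"}}},"gripper":{"type":"number"},"newtons":{"type":"number"}},"required":["moves"]}

```bash
mkdir -p pics; ls; python3 - <<'E'
from workcell import monitor, grab_frame, camera_model, bot
import cv2
print(monitor.observe())
for n in("scene","top"):
    cv2.imwrite(f"pics/{n}0.png",grab_frame(n)); print(n,camera_model(n))
print(camera_model("wrist"))
E
```

```text
pics
{'clock': 0.0, 'qpos': array([ 1.03577281,  0.52204463, -0.03634095,  1.59995528,  0.02121011,
        1.02109024, -0.11278632]), 'qd': array([ 0.00089347, -0.00127154, -0.00071339, -0.00045439,  0.00079747,
       -0.00029117, -0.00178414]), 'joint_efforts': array([-9.88167449e-04, -9.27095532e+01,  1.97931156e+00, -3.69934988e+01,
        1.77271018e-02,  8.31843558e-03, -5.61965408e-06]), 'position': array([ 0.2800076 , -0.55843606,  0.24472537]), 'tool_rot': array([-3.14048333e+00,  7.95093549e-05,  4.64843348e-01]), 'force': array([ 0.1121518 , -0.34210053, -0.32588078]), 'moment': array([-0.00768021,  0.00861708,  0.0263019 ]), 'finger_force': 0.0, 'grip_width': 0.08554436805419034}
scene {'vfov': 45.60151639157246, 'cx': 323.29384333347366, 'cy': 197.66026210071718, 'R': array([[ 0.76184507, -0.64746516, -0.01951808],
       [-0.42049675, -0.47141182, -0.77521183],
       [ 0.4927216 ,  0.5987986 , -0.63139976]]), 't': array([-0.2893185 ,  0.33262083,  0.5136904 ])}
top {'vfov': 56.44099044711368, 'cx': 316.32890517327115, 'cy': 197.6823066921711, 'R': array([[-0.00488595, -0.99998588, -0.00208912],
       [-0.98870799,  0.00514373, -0.14976666],
       [ 0.14977529,  0.00133378, -0.98871916]]), 't': array([0.17235072, 0.53261261, 0.80462999])}
{'vfov': 70.52982930297274, 'cx': 315.86787242633727, 'cy': 198.10477340892692, 'T_tool_cam': array([[-2.42608270e-04, -9.57083562e-01, -2.89812001e-01,
         7.33739567e-02],
       [ 9.99999959e-01, -2.76354199e-04,  7.55172358e-05,
         2.14643300e-06],
       [-1.52367068e-04, -2.89811971e-01,  9.57083590e-01,
        -1.30548432e-01],
       [ 0.00000000e+00,  0.00000000e+00,  0.00000000e+00,
         1.00000000e+00]])}
```

View pics/scene0.png

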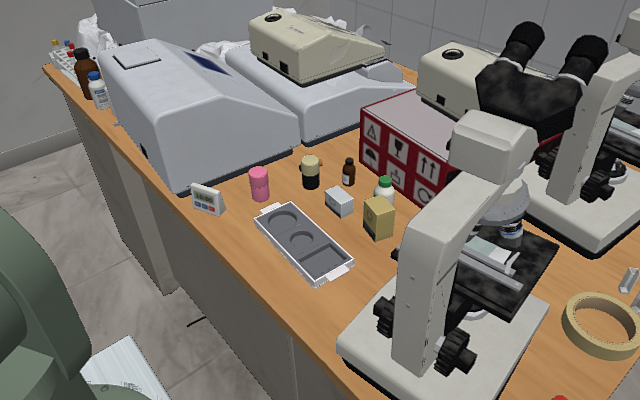

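View pics/top0.png

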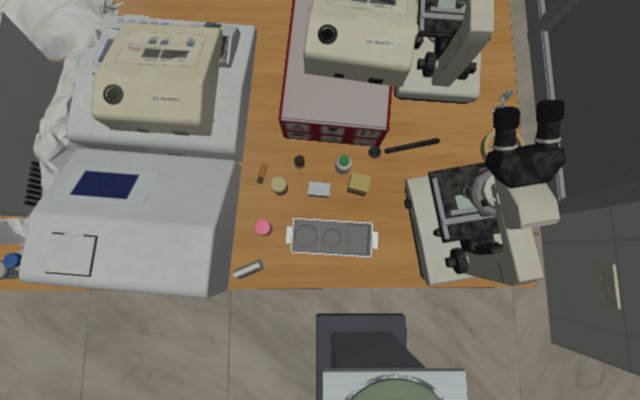

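The scene view shows the caddy with large, small and oblong pockets from left to right. In the top view these are at about (305,236), (332,237) and (359,238). Oil bottle (299,161), canister (279,186), low carton (319,189), white bottle (344,162), tall carton (360,184), pink decoy (263,228).

```bash
cat > h.py <<'E'
import numpy as np, cv2
from scipy.spatial.transform import Rotation as Ro
from workcell import monitor, grab_frame, camera_model, bot
def cam(n, st=None):
    m=camera_model(n); f=200/np.tan(np.radians(m["vfov"]/2))
    if n=="wrist":
        st=st or monitor.observe(); T=np.eye(4)
        T[:3,:3]=Ro.from_euler("xyz",st["tool_rot"]).as_matrix(); T[:3,3]=st["position"]
        T=T@m["T_tool_cam"]; R=T[:3,:3].T; t=-R@T[:3,3]
    else: R,t=np.array(m["R"]),np.array(m["t"])
    return f,m["cx"],m["cy"],R,t
def ray(c,u,v,z):
    f,cx,cy,R,t=c; d=R.T@np.array([(u-cx)/f,(v-cy)/f,1]); o=-R.T@t
    return (o+d*(z-o[2])/d[2])
def proj(c,X):
    f,cx,cy,R,t=c; p=R@np.asarray(X)+t; return f*p[0]/p[2]+cx,f*p[1]/p[2]+cy
E
python3 - <<'E'
from h import *
c=cam("top")
for n,u,v,z in [("large",305,236,.017),("small",332,237,.017),("obl",359,238,.017),("oil",299,161,.058),("can",279,186,.061),("c2",319,189,.034),("reag",344,162,.072),("c1",360,184,.062),("pink",263,228,.06),("timer",247,269,.02)]: print(n,ray(c,u,v,z).round(3))
E
```

```text
large [0.448 0.196 0.017]
small [0.446 0.134 0.017]
obl [0.443 0.072 0.017]
oil [0.615 0.208 0.058]
can [0.557 0.252 0.061]
c2 [0.555 0.163 0.034]
reag [0.608 0.108 0.072]
c1 [0.56  0.073 0.062]
pink [0.464 0.287 0.06 ]
timer [0.375 0.327 0.02 ]
```

>>> {"fn": "move_arm", "kwargs": {"moves": [[-5,10,5,0.15],[-10,20,10,0.3],[-20,30,20,0.45],[-30,40,30,0.6],[-40,55,40,0.75],[-50,70,50,0.9],[-60,85,55,1.05],[-60,100,60,1.2],[-60,110,60,1.35],[-60,120,60,1.5],[-60,120,60,1.5]], "gripper": 0.4}}

```text
clock: 1.48
position: [0.22, -0.4384, 0.3053]
tool_rot: [-3.142, -0.0, 1.964]
force: [0.5, -0.9, 0.5]
grip_width: 0.034
finger_force: 0.0
```

>>> {"fn": "move_arm", "kwargs": {"moves": [[-5,30,0,0],[-10,60,0,0],[-10,90,0,0],[-10,120,0,0],[-10,150,0,0],[-10,180,0,0],[-10,180,0,0]]}}

```text
clock: 2.35
position: [0.2102, -0.2579, 0.3055]
tool_rot: [-3.141, 0.001, 1.962]
force: [0.1, -0.5, -0.0]
grip_width: 0.0343
finger_force: 0.0
```

>>> {"fn": "move_arm", "kwargs": {"moves": [[0,30,0,0],[0,60,0,0],[5,90,0,0],[10,120,0,0],[10,150,0,0],[10,180,0,0],[10,210,0,0],[10,240,0,0],[10,270,0,0],[10,300,0,0],[10,320,0,0],[10,320,0,0]]}}

```text
clock: 3.85
position: [0.2207, 0.0622, 0.3056]
tool_rot: [3.141, -0.0, 1.965]
force: [1.0, -0.5, -0.7]
grip_width: 0.0343
finger_force: 0.0
```

```bash
python3 - <<'E'
from h import *
print(monitor.observe()["qpos"].round(2), bot.tip_extent)
E
```

```text
[ 0.44 -0.29 -0.72  2.34 -0.22  1.03  0.25] 0.014
```

>>> {"fn": "move_arm", "kwargs": {"moves": [[30,20,0,0.1],[60,40,0,0.2],[90,60,0,0.3],[120,80,0,0.45],[150,100,0,0.6],[180,110,0,0.75],[210,120,-10,0.9],[240,120,-20,1.0],[270,120,-30,1.1],[280,120,-40,1.15],[280,120,-40,1.15],[280,120,-40,1.15]], "gripper": 1}}

```text
clock: 5.35
position: [0.5001, 0.1806, 0.2654]
tool_rot: [-3.141, -0.0, 3.112]
force: [-0.8, 0.1, 0.3]
grip_width: 0.0857
finger_force: 0.0
```

```bash
cat > look.py <<'E'
from h import *
import sys,pickle
st=monitor.observe(); im=grab_frame("wrist"); n=sys.argv[1]
cv2.imwrite(f"pics/{n}.png",im); pickle.dump((st,im),open(f"{n}.pkl","wb"))
print(st["position"].round(4),st["tool_rot"].round(4))
E
python3 look.py w1
```

```text
[0.5001 0.1806 0.2654] [-3.1412e+00 -1.0000e-04  3.1121e+00]
```

View pics/w1.png

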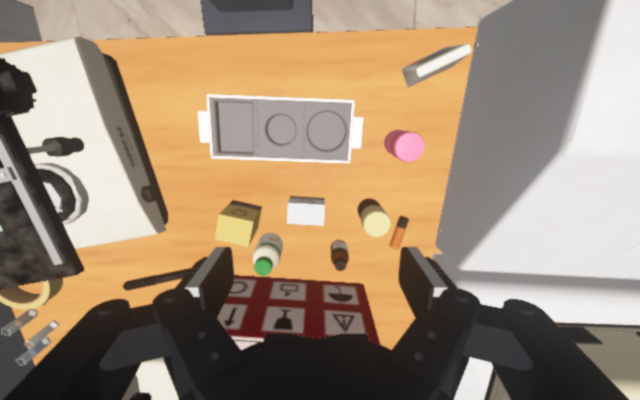

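The wrist view shows the caddy at (280,128): oblong (236,127), small (282,128), large (326,130). Low carton (306,211), canister top (376,224), oil cap (340,262), tall carton (238,222), green cap (263,266), orange marker (399,232).

```bash
python3 - <<'E'
import cv2
im=cv2.imread("pics/w1.png")
cv2.imwrite("pics/w1c.png",cv2.resize(im[85:280,195:415],None,fx=3,fy=3,interpolation=cv2.INTER_CUBIC))
E
```

```text
(no output)
```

View pics/w1c.png

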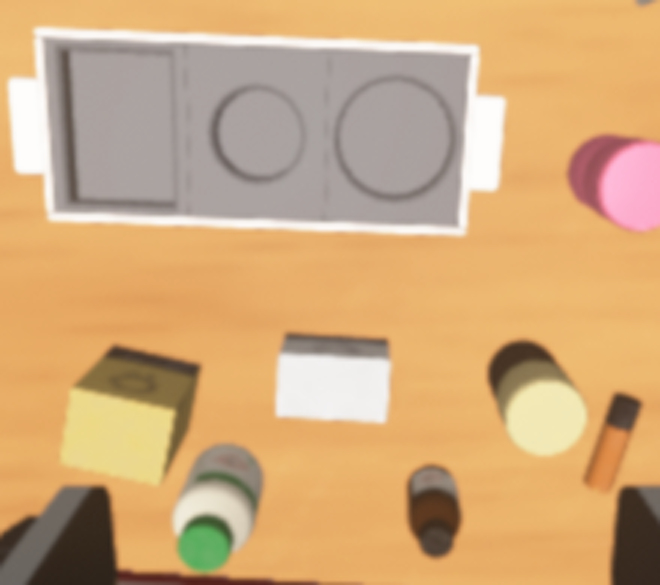

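```bash
python3 - <<'E'
from h import *
import pickle
st,im=pickle.load(open("w1.pkl","rb")); c=cam("wrist",st)
def P(x,y,z): return ray(c,(x+.5)/3-.5+195,(y+.5)/3-.5+85,z)[:2]
def rect(n,pts,z):
    q=np.array([P(*p,z) for p in pts]); e=[q[(i+1)%4]-q[i] for i in range(4)]
    print(n,q.mean(0).round(4),"len",[round(float(np.linalg.norm(v)),4) for v in e],"ang",[round(float(np.arctan2(v[1],v[0])),3) for v in e])
rect("caddy",[(37,29),(479,46),(465,234),(47,220)],.018)
rect("c2",[(279,352),(390,356),(387,423),(276,415)],.034)
rect("c1",[(69,387),(176,412),(158,486),(61,463)],.062)
for n,x,y,z in [("small",259,134,.017),("large",396,138,.017),("obl",122,128,.015),("can",545,417,.061),("canR",585,417,.061),("oil",436,545,.058),("oilbase",433,482,.01),("reag",205,547,.072),("mark",613,440,.01)]: print(n,P(x,y,z).round(4))
# mask based centroids
for n,lo,hi,z,box in [("can",(20,50,150),(35,140,255),.061,(355,400,200,245)),("c2",(0,0,200),(180,40,255),.034,(280,330,195,230))]:
    h=cv2.cvtColor(im,cv2.COLOR_BGR2HSV); m=cv2.inRange(h,lo,hi); a,b,d,e=box; s=np.zeros_like(m); s[d:e,a:b]=m[d:e,a:b]
    k=max(cv2.findContours(s,0,1)[0],key=cv2.contourArea); r=cv2.minAreaRect(k); print(n,r,ray(c,*r[0],z).round(4))
E
```

```text
caddy [0.4458 0.1357] len [0.1856, 0.0797, 0.1868, 0.0803] ang [1.505, -0.069, -1.634, 3.057]
c2 [0.5568 0.1647] len [0.0497, 0.0323, 0.051, 0.0303] ang [1.504, -0.063, -1.677, 3.038]
c1 [0.5669 0.0728] len [0.0454, 0.0358, 0.0424, 0.0354] ang [1.292, -0.313, -1.86, 2.915]
small [0.4454 0.1363]
large [0.4488 0.1958]
obl [0.4411 0.0765]
can [0.5632 0.2552]
canR [0.5637 0.2722]
oil [0.6247 0.209 ]
oilbase [0.6174 0.2114]
reag [0.6146 0.1086]
mark [0.5972 0.3001]
can ((376.5, 223.0), (26.0, 27.0), 90.0) [0.5623 0.2554 0.061 ]
c2 ((305.4552307128906, 213.7620849609375), (36.701263427734375, 20.8463191986084), 3.3664603233337402) [0.557  0.1643 0.034 ]
```

>>> {"fn": "move_arm", "kwargs": {"moves": [[10,-3,-20,-0.18],[20,-6,-40,-0.36],[30,-9,-60,-0.54],[40,-12,-80,-0.72],[50,-14,-100,-0.9],[57,-16,-120,-1.08],[57,-16,-135,-1.26],[57,-16,-145,-1.44],[57,-16,-145,-1.62],[57,-16,-145,-1.62],[57,-16,-145,-1.62]], "newtons": 30}}

```text
clock: 6.78
position: [0.5573, 0.1653, 0.1208]
tool_rot: [3.141, -0.0, 1.499]
force: [-0.4, -0.2, -0.2]
grip_width: 0.0854
finger_force: 0.0
```

```bash
python3 look.py w2
```

```text
[0.5573 0.1653 0.1208] [ 3.1409e+00 -2.0000e-04  1.4986e+00]
```

View pics/w2.png

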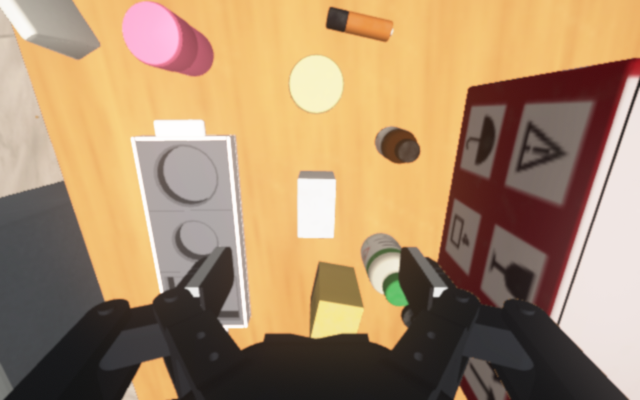

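The carton top is centred at about (316,208), between the open fingers and clear of the neighbours. Canister top (316,84), oil cap (407,150).

```bash
python3 - <<'E'
from h import *
import pickle
st,im=pickle.load(open("w2.pkl","rb")); c=cam("wrist",st)
for n,u,v,z in [("c2",299,179,.034),("",336,179,.034),("",333,237,.034),("",297,237,.034),("can",316.5,84,.061),("oil",407,150,.058),("large",191,173,.017),("box edge",470,88,.1)]: print(n,ray(c,u,v,z).round(4))
print(proj(c,[.5573,.1653,.034]))
E
```

```text
c2 [0.5454 0.1897 0.034 ]
 [0.5744 0.1876 0.034 ]
 [0.5694 0.1381 0.034 ]
 [0.5393 0.1403 0.034 ]
can [0.5639 0.2557 0.061 ]
oil [0.6223 0.2099 0.058 ]
large [0.4537 0.1976 0.017 ]
box edge [0.64   0.2448 0.1   ]
(np.float64(316.30533160462005), np.float64(207.312757835849))
```

>>> {"fn": "move_arm", "kwargs": {"moves": [[0,-1,-30,0],[0,-1,-60,0],[0,-1,-80,-0.01],[0,-1,-90,-0.01],[0,-1,-90,-0.01]]}}

```text
clock: 7.45
position: [0.5571, 0.1644, 0.0302]
tool_rot: [-3.141, 0.0, 1.485]
force: [0.5, 0.3, 0.0]
grip_width: 0.0855
finger_force: 0.0
```

>>> {"fn": "move_arm", "kwargs": {"moves": [[0,0,0,0],[0,0,0,0],[0,0,0,0],[0,0,0,0],[0,0,0,0],[0,0,10,0],[0,0,40,0],[0,0,70,0],[0,0,80,0],[0,0,80,0]], "gripper": 0, "newtons": 30}}

```text
clock: 8.7
position: [0.5574, 0.1642, 0.1108]
tool_rot: [3.141, -0.0, 1.485]
force: [-0.8, 0.5, -1.4]
grip_width: 0.0306
finger_force: 30.0
```

>>> {"fn": "move_arm", "kwargs": {"moves": [[-15,-10,0,0.16],[-30,-20,0,0.32],[-50,-30,0,0.48],[-70,-45,0,0.64],[-85,-60,0,0.8],[-100,-75,0,0.96],[-115,-88,0,1.12],[-115,-88,0,1.28],[-115,-88,0,1.44],[-115,-88,-10,1.59],[-115,-88,-20,1.59],[-115,-88,-20,1.59]]}}

```text
clock: 10.2
position: [0.4415, 0.0763, 0.0893]
tool_rot: [-3.142, -0.002, 3.071]
force: [0.6, 0.3, -0.6]
grip_width: 0.0307
finger_force: 30.0
```

```bash
python3 look.py w3
```

```text
[0.4415 0.0763 0.0893] [-3.1415e+00 -2.0000e-03  3.0715e+00]
```

View pics/w3.png

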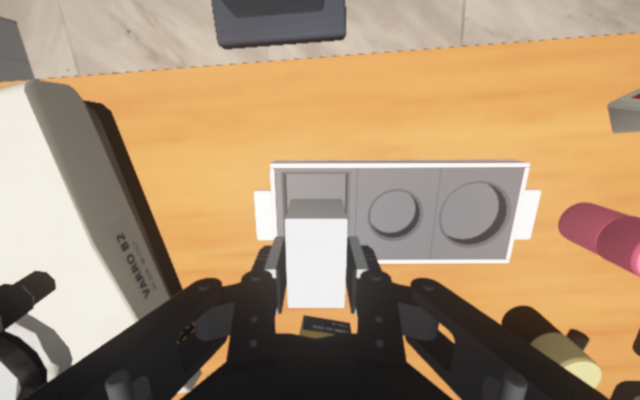

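The carton is held square over the oblong pocket, lined up with it. Small pocket (393,212), large (473,212), caddy rim corners (271,163), (528,163), (510,262).

```bash
python3 - <<'E'
from h import *
import pickle
st,im=pickle.load(open("w3.pkl","rb")); c=cam("wrist",st)
for n,u,v,z in [("small",393,212,.015),("large",472.5,212,.015),("rimTL",272,163,.018),("TR",528,162.5,.018),("BR",510,262,.018)]+[("c",u,v,.093) for u,v in((288,216),(348,216),(344,306),(288,306))]: print(n,ray(c,u,v,z).round(4))
for n,y,x in(("small",0,0),("large",.06,0),("TR",.093,-.04),("BR",.093,.04)):
  a=-.066; print(n,proj(c,[.4458+x*np.cos(a)-y*np.sin(a),.1357+x*np.sin(a)+y*np.cos(a),.018]))
E
```

```text
small [0.4444 0.1352 0.015 ]
large [0.4487 0.196  0.015 ]
rimTL [0.3998 0.0474 0.018 ]
TR [0.4123 0.2308 0.018 ]
BR [0.4923 0.228  0.018 ]
c [0.4139 0.0647 0.093 ]
c [0.4159 0.0933 0.093 ]
c [0.4664 0.0893 0.093 ]
c [0.4643 0.0597 0.093 ]
small (np.float64(394.6920215726105), np.float64(214.96167543909587))
large (np.float64(473.8448568890382), np.float64(214.6557978101916))
TR (np.float64(528.5420998345012), np.float64(162.01211410190786))
BR (np.float64(507.4146418581414), np.float64(261.64230753859124))
```

>>> {"fn": "move_arm", "kwargs": {"moves": [[1,-1,-15,0],[1,-1,-30,0],[1,-1,-40,0],[1,-1,-48,0],[1,-1,-53,0],[1,-1,-53,0],[1,-1,-53,0]]}}

```text
clock: 11.12
position: [0.4432, 0.0753, 0.0375]
tool_rot: [3.142, 0.0, 3.075]
force: [0.1, -0.6, -0.5]
grip_width: 0.0309
finger_force: 30.0
```

>>> {"fn": "move_arm", "kwargs": {"moves": [[0,0,0,0],[0,0,0,0],[0,0,0,0],[0,0,20,0],[0,0,60,0],[0,0,100,0],[0,0,110,0]], "gripper": 0.6}}

```text
clock: 12.0
position: [0.4439, 0.0753, 0.1492]
tool_rot: [3.141, 0.003, 3.074]
force: [-0.1, -0.7, -0.5]
grip_width: 0.0516
finger_force: 0.0
```

```bash
python3 look.py w4
```

```text
[0.4439 0.0753 0.1492] [3.1414e+00 2.8000e-03 3.0743e+00]
```

View pics/w4.png

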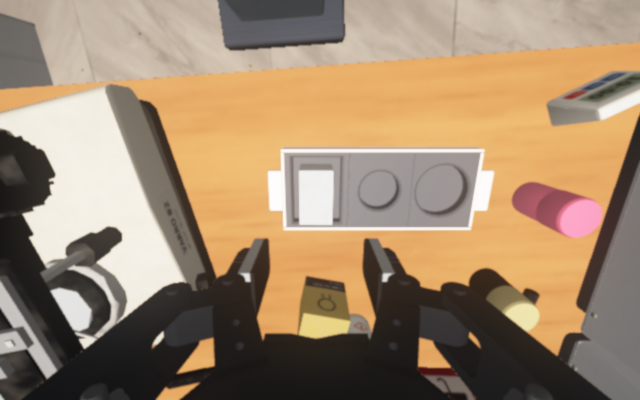

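The carton sits upright inside the oblong pocket at (316,194), with the fingers clear. Next is the oil bottle.

>>> {"fn": "move_arm", "kwargs": {"moves": [[20,15,0,0],[45,35,0,0],[70,55,0,0],[95,75,0,0],[115,95,0,0],[125,115,0,0],[130,130,0,0],[130,134,-10,0],[130,134,-20,0],[130,134,-20,0]]}}

```text
clock: 13.3
position: [0.5726, 0.2082, 0.1261]
tool_rot: [-3.14, -0.001, 3.074]
force: [0.6, -0.2, -0.2]
grip_width: 0.0512
finger_force: 0.0
```

```bash
python3 look.py w5; python3 - <<'E'
import cv2
im=cv2.imread("pics/w5.png")
cv2.imwrite("pics/w5c.png",cv2.resize(im[110:400,150:550],None,fx=2,fy=2,interpolation=cv2.INTER_CUBIC))
E
```

```text
[0.5726 0.2082 0.1261] [-3.1404e+00 -1.5000e-03  3.0743e+00]
```

View pics/w5c.png

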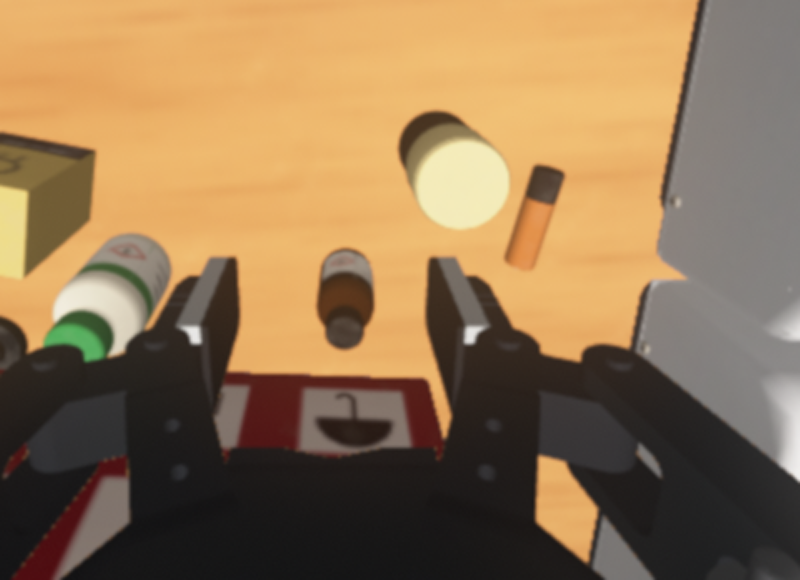

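The oil cap is at about (322,276), between the fingers, with the red box base at row ~299. The canister top is at (380,202), and the orange marker lies flat at (418,219).

```bash
python3 - <<'E'
from h import *
import pickle
st,im=pickle.load(open("w5.pkl","rb")); c=cam("wrist",st)
for n,u,v,z in [("oil",322.3,276,.058),("base",322.5,246,.0),("can",380,202,.061),("box0",300,299,0.0),("instr0",478,236,0),("instr.2",478,236,.1)]: print(n,ray(c,u,v,z).round(4))
E
```

```text
oil [0.6237 0.2096 0.058 ]
base [0.626  0.2108 0.    ]
can [0.5636 0.2551 0.061 ]
box0 [0.6862 0.1832 0.    ]
instr0 [0.6254 0.3644 0.    ]
instr.2 [0.5762 0.3055 0.1   ]
```

>>> {"fn": "move_arm", "kwargs": {"moves": [[15,1,0,0],[35,1,0,0],[48,1,-5,0],[48,1,-20,0],[48,1,-40,0],[48,1,-60,0],[48,1,-80,0],[48,1,-91,0],[48,1,-91,0],[48,1,-91,0]]}}

```text
clock: 14.6
position: [0.6214, 0.2106, 0.0369]
tool_rot: [3.141, 0.001, 3.075]
force: [-0.3, 0.3, -0.1]
grip_width: 0.0513
finger_force: 0.0
```

>>> {"fn": "move_arm", "kwargs": {"moves": [[0,0,0,0],[0,0,0,0],[0,0,0,0],[0,0,0,0],[0,0,10,0],[0,0,40,0],[0,0,70,0],[0,0,80,0],[0,0,80,0]], "gripper": 0, "newtons": 30}}

```text
clock: 15.72
position: [0.6213, 0.2102, 0.1168]
tool_rot: [3.142, 0.001, 3.075]
force: [-0.4, -0.3, -0.3]
grip_width: 0.0231
finger_force: 29.5
```

```bash
python3 look.py w6; python3 - <<'E'
import cv2
im=cv2.imread("pics/w6.png")
cv2.imwrite("pics/w6c.png",cv2.resize(im[150:350,200:450],None,fx=3,fy=3,interpolation=cv2.INTER_CUBIC))
E
```

```text
[0.6213 0.2102 0.1168] [3.1415e+00 9.0000e-04 3.0745e+00]
```

View pics/w6c.png

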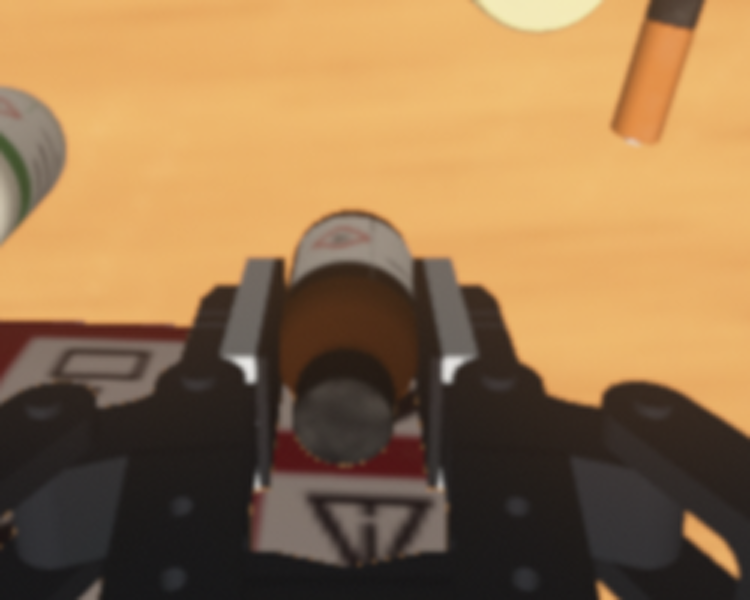

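The bottle is held upright between the pads, with its cap top at about (315,291).

```bash
python3 - <<'E'
from h import *
import pickle
st,im=pickle.load(open("w6.pkl","rb")); c=cam("wrist",st)
for n,u,v,z in [("cap",314.7,291.5,.1395),("cap",314.7,291.5,.136),("basebottomfront",316.5,220.5,.0816)]: print(n,ray(c,u,v,z).round(4))
E
```

```text
cap [0.623  0.2094 0.1395]
cap [0.6255 0.2092 0.136 ]
basebottomfront [0.6121 0.211  0.0816]
```

>>> {"fn": "move_arm", "kwargs": {"moves": [[-20,0,0,0],[-45,-15,0,0],[-70,-30,0,0],[-95,-45,0,0],[-120,-60,0,0],[-145,-70,0,0],[-165,-75,0,0],[-178,-75,0,0],[-178,-75,-20,0],[-178,-75,-35,0],[-178,-75,-35,0]]}}

```text
clock: 17.15
position: [0.4426, 0.1355, 0.0803]
tool_rot: [-3.141, -0.002, 3.075]
force: [-1.0, 0.3, -0.2]
grip_width: 0.0232
finger_force: 29.5
```

```bash
python3 look.py w7; python3 - <<'E'
import cv2
im=cv2.imread("pics/w7.png")
cv2.imwrite("pics/w7c.png",cv2.resize(im[120:370,170:500],None,fx=2.4,fy=2.4,interpolation=cv2.INTER_CUBIC))
E
```

```text
[0.4426 0.1355 0.0803] [-3.1413e+00 -2.0000e-03  3.0753e+00]
```

View pics/w7c.png

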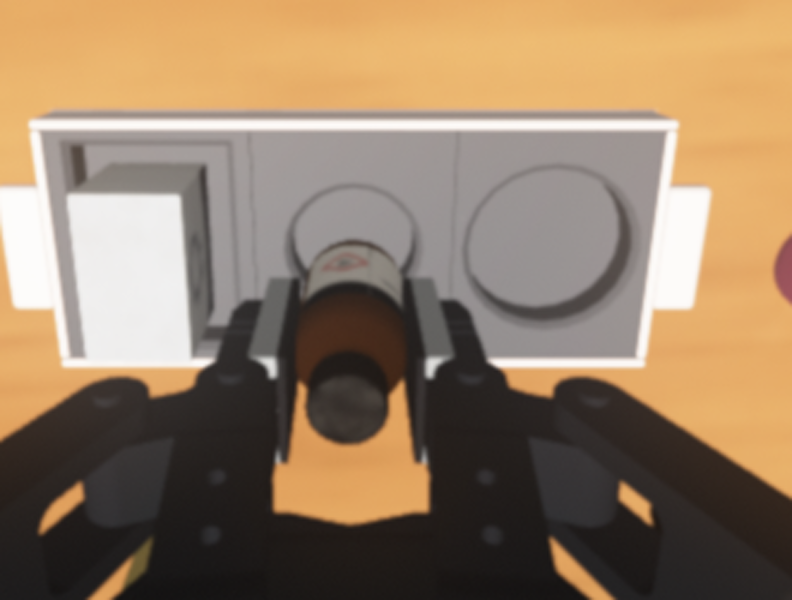

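The bottle hangs centred over the small pocket, and the carton is still seated in its own. Lowering and releasing.

>>> {"fn": "move_arm", "kwargs": {"moves": [[0,0,-12,0],[0,0,-24,0],[0,0,-32,0],[0,0,-37,0],[0,0,-38,0],[0,0,-38,0]]}}

```text
clock: 17.95
position: [0.4432, 0.1353, 0.0434]
tool_rot: [3.142, 0.0, 3.075]
force: [0.3, 0.2, 0.2]
grip_width: 0.0233
finger_force: 29.5
```

>>> {"fn": "move_arm", "kwargs": {"moves": [[0,0,0,0],[0,0,0,0],[0,0,0,0],[0,0,20,0],[0,0,50,0],[0,0,80,0],[0,0,100,0]], "gripper": 0.45}}

```text
clock: 18.82
position: [0.4433, 0.1353, 0.1445]
tool_rot: [3.141, 0.001, 3.075]
force: [-0.4, -0.6, 0.3]
grip_width: 0.0387
finger_force: 0.0
```

```bash
python3 look.py w8; python3 - <<'E'
from h import *
import pickle
for n in("top","scene"): 
    f=grab_frame(n); cv2.imwrite(f"pics/{n}8.png",f)
E
```

```text
[0.4433 0.1353 0.1445] [3.1415e+00 8.0000e-04 3.0747e+00]
```

View pics/w8.png

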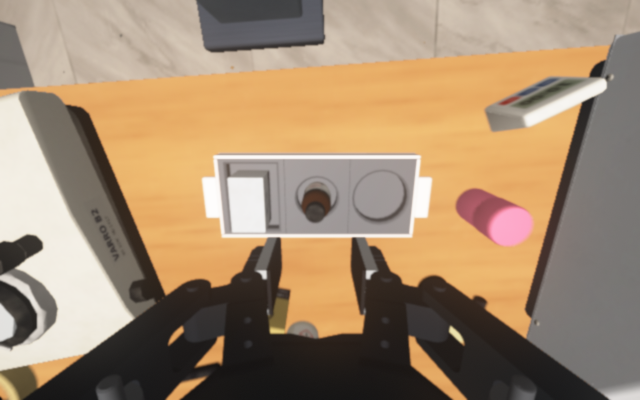

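The bottle stands upright in the small pocket at (316,203). Next is the canister; first I check clearance to the grey instrument on the left.

```bash
python3 - <<'E'
from h import *
import pickle
V=[("w1",437,250),("w5",478,237)]
C=[(cam("wrist",pickle.load(open(n+".pkl","rb"))[0]),u,v) for n,u,v in V]
A=[];b=[]
for c,u,v in C+[(cam("top"),241,160)]:
    f,cx,cy,R,t=c; x=(u-cx)/f;y=(v-cy)/f
    A+=[x*R[2]-R[0],y*R[2]-R[1]]; b+=[t[0]-x*t[2],t[1]-y*t[2]]
    for z in(0,.1,.2): print(ray(c,u,v,z).round(3),end=" ")
    print()
A=np.array(A);b=np.array(b)
print(np.linalg.lstsq(A,b,rcond=None)[0], np.linalg.lstsq(A[:4],b[:4],rcond=None)[0])
E
```

```text
[ 0.635  0.364 -0.   ] [0.582 0.318 0.1  ] [0.529 0.272 0.2  ] 
[0.627 0.365 0.   ] [0.577 0.306 0.1  ] [0.527 0.247 0.2  ] 
[0.633 0.351 0.   ] [0.607 0.33  0.1  ] [0.581 0.309 0.2  ] 
[0.62119479 0.3500506  0.02380089] [0.61794661 0.35116355 0.0247525 ]
```

>>> {"fn": "move_arm", "kwargs": {"moves": [[20,20,0,0],[45,45,0,0],[70,70,0,0],[95,95,0,0],[112,112,0,0],[119,120,0,0],[119,120,-15,0],[119,120,-40,0],[119,120,-65,0],[119,120,-90,0],[119,120,-107,0],[119,120,-107,0]], "gripper": 0.65}}

```text
clock: 20.48
position: [0.5615, 0.2551, 0.035]
tool_rot: [-3.141, -0.002, 3.075]
force: [-0.7, 0.2, 0.1]
grip_width: 0.0557
finger_force: 0.0
```

>>> {"fn": "move_arm", "kwargs": {"moves": [[0,0,0,0],[0,0,0,0],[0,0,0,0],[0,0,0,0],[0,0,0,0],[0,0,10,0],[0,0,40,0],[0,0,70,0],[0,0,80,0],[0,0,80,0]], "gripper": 0, "newtons": 40}}

```text
clock: 21.72
position: [0.5624, 0.2551, 0.1168]
tool_rot: [3.141, 0.001, 3.074]
force: [-0.2, 0.4, -0.6]
grip_width: 0.0334
finger_force: 40.0
```

```bash
python3 look.py w9; python3 - <<'E'
import cv2
im=cv2.imread("pics/w9.png")
cv2.imwrite("pics/w9c.png",cv2.resize(im[150:350,200:450],None,fx=3,fy=3,interpolation=cv2.INTER_CUBIC))
E
```

```text
[0.5624 0.2551 0.1168] [3.1415e+00 9.0000e-04 3.0745e+00]
```

View pics/w9c.png

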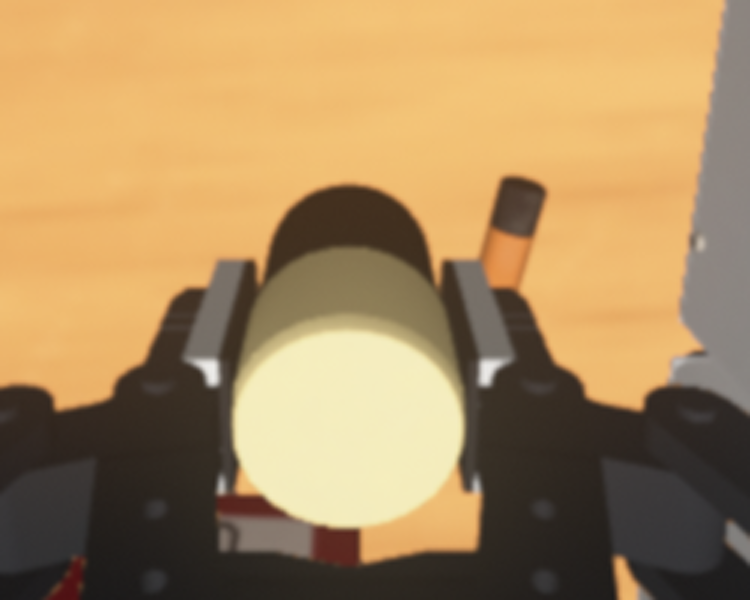

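The canister is held upright. I will turn the gripper so its fingers close along x over the large pocket, clear of the bottle.

>>> {"fn": "move_arm", "kwargs": {"moves": [[-10,-5,0,-0.15],[-20,-10,0,-0.3],[-35,-15,0,-0.45],[-50,-20,0,-0.6],[-65,-30,0,-0.75],[-80,-40,0,-0.9],[-95,-50,0,-1.05],[-105,-55,0,-1.2],[-113,-60,0,-1.35],[-113,-60,0,-1.5],[-113,-60,-15,-1.55],[-113,-60,-30,-1.55]]}}

```text
clock: 23.28
position: [0.4488, 0.1951, 0.0851]
tool_rot: [-3.141, 0.001, 1.525]
force: [0.2, -0.2, -0.7]
grip_width: 0.0337
finger_force: 40.0
```

>>> {"fn": "move_arm", "kwargs": {"moves": [[0,0,0,0],[0,0,0,0]]}}

```text
clock: 23.52
position: [0.4491, 0.1953, 0.0862]
tool_rot: [-3.141, 0.0, 1.526]
force: [-0.2, 0.3, -0.3]
grip_width: 0.0335
finger_force: 40.0
```

```bash
python3 look.py w10
```

```text
[0.4491 0.1953 0.0862] [-3.1411e+00  1.0000e-04  1.5256e+00]
```

View pics/w10.png

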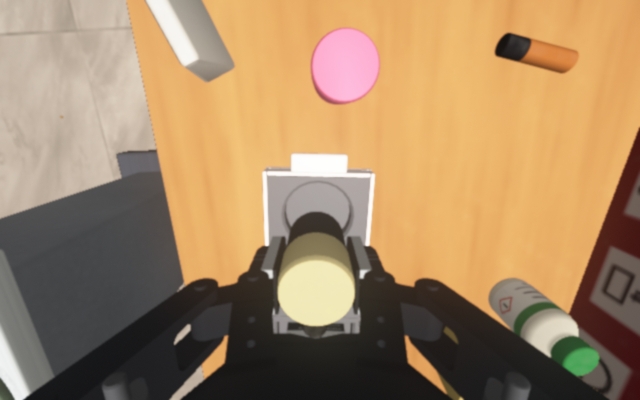

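The canister hangs in line with the large pocket at (318,208), and the pink decoy is clear.

>>> {"fn": "move_arm", "kwargs": {"moves": [[0,1,-12,0],[0,1,-24,0],[0,1,-34,0],[0,1,-40,0],[0,1,-43,0],[0,1,-43,0],[0,1,-43,0]]}}

```text
clock: 24.45
position: [0.4493, 0.1964, 0.0436]
tool_rot: [3.141, -0.0, 1.525]
force: [0.0, 0.7, 0.0]
grip_width: 0.0334
finger_force: 40.0
```

>>> {"fn": "move_arm", "kwargs": {"moves": [[0,0,0,0],[0,0,0,0],[0,0,0,0],[0,0,0,0],[0,0,20,0],[0,0,50,0],[0,0,80,0],[0,0,120,0],[-40,0,150,0],[-60,0,150,0],[-60,0,150,0]], "gripper": 0.6}}

```text
clock: 25.82
position: [0.3884, 0.1962, 0.1938]
tool_rot: [3.141, 0.0, 1.526]
force: [0.8, -0.1, -0.0]
grip_width: 0.0515
finger_force: 0.0
```

```bash
python3 look.py w11; python3 - <<'E'
import cv2,numpy as np
from h import *
im=cv2.imread("pics/w11.png"); s=grab_frame("scene")
cv2.imwrite("pics/f.png",np.hstack([cv2.resize(im,(400,250))[:, :],cv2.resize(s[150:300,230:430],(400,300))[:250]]))
E
```

```text
[0.3884 0.1962 0.1938] [3.1408e+00 3.0000e-04 1.5256e+00]
```

View pics/f.png

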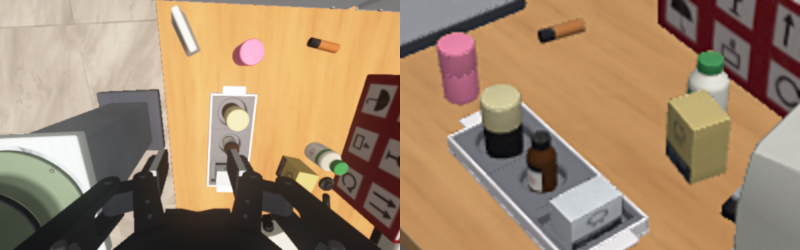

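The combined view shows all three parts upright in their pockets and both look-alikes still standing. A quick numeric check before hand-in.

```bash
python3 - <<'E'
from h import *
import pickle
def blob(n,lo,hi,box,z):
    st,im=pickle.load(open(n+".pkl","rb")); c=cam("wrist",st)
    a,b,d,e=box; m=cv2.inRange(cv2.cvtColor(im,cv2.COLOR_BGR2HSV),lo,hi); s=np.zeros_like(m); s[d:e,a:b]=m[d:e,a:b]
    k=max(cv2.findContours(s,0,1)[0],key=cv2.contourArea); r=cv2.minAreaRect(k)
    p=[ray(c,*q,z)[:2] for q in cv2.boxPoints(r)]
    print(n,np.round(r[0],1),ray(c,*r[0],z).round(4),[round(float(np.linalg.norm(p[i]-p[i-1])),4) for i in range(2)])
blob("w8",(0,0,200),(180,40,255),(224,275,168,233),.039)
blob("w4",(0,0,200),(180,40,255),(293,340,163,226),.039)
blob("w11",(20,50,150),(35,140,255),(350,405,160,210),.066)
E
```

```text
w8 [246.3 205. ] [0.4435 0.0736 0.039 ] [0.0516, 0.0301]
w4 [316. 197.] [0.4425 0.0752 0.039 ] [0.0501, 0.0293]
w11 [379.7 191.3] [0.4486 0.1956 0.066 ] [0.036, 0.0344]
```

```bash
python3 -c "
from workcell import bot
print(bot.job_done())"
```

```text
the job is handed in; nothing more can be done
None
```

I handed the job in at about 26 s: the oil bottle, canister and low carton each stand upright in their pockets, with the white bottle and taller carton left where they were; the hand-in gave no verdict back.

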